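# Put the collets away in their dishes by size

## Task

Pick out the four spring collets and put each one in the wooden dish of its own size rank: the smallest collet in the smallest dish, the next in the next, and so on up to the largest in the largest. Each must end standing upright on its wide end, flat on the floor of its dish. Leave the brass weight and the green-lidded pot where they are.

Things in the scene. Friction and masses are not known exactly. Their poses are not given: they have to be found in the camera images.
- collet_s: the smallest of four spring collets: round slotted bare-metal sleeve with a bore in its top, 16 mm in widest diameter, 28 mm tall, solid, about 50 g, loose, standing upright on its wide collared end; nearly straight-sided in the upper middle, the top edge tapers in a little; origin at the centre of its underside, z up its axis; it can be gripped across in any direction
- collet_m: the second smallest of four spring collets: round slotted bare-metal sleeve with a bore in its top, 24 mm in widest diameter, 34 mm tall, solid, about 65 g, loose, standing upright on its wide collared end; nearly straight-sided in the upper middle, the top edge tapers in a little; origin at the centre of its underside, z up its axis; it can be gripped across in any direction
- collet_l: the second largest of four spring collets: round slotted bare-metal sleeve with a bore in its top, 34 mm in widest diameter, 44 mm tall, solid, about 140 g, loose, standing upright on its wide collared end; nearly straight-sided in the upper middle, the top edge tapers in a little; origin at the centre of its underside, z up its axis; it can be gripped across in any direction
- collet_xl: the largest of four spring collets: round slotted bare-metal sleeve with a bore in its top, 46 mm in widest diameter, 56 mm tall, solid, about 280 g, loose, standing upright on its wide collared end; nearly straight-sided in the upper middle, the top edge tapers in a little; origin at the centre of its underside, z up its axis; it can be gripped across in any direction
- dish_s: the smallest of four shallow round wooden dishes with a dark lining, fixed to the worktop: recess 36 mm in diameter, rim 5 mm wide (46 mm outside), rim top 7 mm and recess floor 3 mm above the worktop; origin at the centre of its underside on the worktop, z up
- dish_m: the second smallest of four shallow round wooden dishes with a dark lining, fixed to the worktop: recess 44 mm in diameter, rim 5 mm wide (54 mm outside), rim top 7 mm and recess floor 3 mm above the worktop; origin at the centre of its underside on the worktop, z up
- dish_l: the second largest of four shallow round wooden dishes with a dark lining, fixed to the worktop: recess 56 mm in diameter, rim 5 mm wide (66 mm outside), rim top 7 mm and recess floor 3 mm above the worktop; origin at the centre of its underside on the worktop, z up
- dish_xl: the largest of four shallow round wooden dishes with a dark lining, fixed to the worktop: recess 70 mm in diameter, rim 5 mm wide (80 mm outside), rim top 7 mm and recess floor 3 mm above the worktop; origin at the centre of its underside on the worktop, z up
- weight: brass weight with a knob, bystander, 31 mm diameter, 51 mm tall, loose, standing among the collets; origin at the centre of its underside
- pot: white screw-top pot with a green lid, bystander, 44 mm diameter, 42 mm tall, loose, standing among the collets; origin at the centre of its underside

How it is judged:
By the outcome, as a careful person would: the job done as asked, in the order asked, and still so for the second after the job is handed in, with the robot touching nothing.
It also fails if it takes over 93 s, if anything falls off the work surface, if the arm or the gripper's body presses on something with over 40 N, if the wrist force passes 120 N, or if a joint passes its speed limit or range.

## Robot

A 7-joint arm with a two-finger parallel gripper is mounted at the origin on a cart in front of the work surface, level with it; the furniture and walls round the work are solid. World frame = base frame: x ahead of the robot, y to its left, z up, the work surface at z = 0. Lengths are in m, angles in rad, forces in N, time in s.
With the tool pointing down it reaches from about 0.35 to 0.9 m from the base axis. Payload 19.9 kg.
Tool frame: the origin (TCP) lies midway between the tips of the shut fingers; the grasp point (between the pads) lies 19 mm behind it; z points along the fingers, y is the line along which they close (so a half turn about z gives the same grasp; the last joint's range is limited). The gripper opens to 85 mm and grips with 20 to 120 N. Pads are 22 mm wide; open, the fingers measure 114 mm over their backs; the gripper's body (76 mm by 85 mm) begins 54 mm behind the grasp point. The pads swing forward as they close: fully open they stand 13 mm farther back than shut.
Start: joints at [-1.365, 0.417, -0.01, 1.614, 0.005, 1.111, -0.053], TCP at [0.153, 0.606, 0.231] pointing down, gripper open.
Joint ranges: [-2.81, 2.81], [-0.39, 2.02], [-1.27, 1.25], [0.06, 2.57], [-1.19, 4.33], [0.19, 2], [-2.82, 2.82]. Speed limits (rad/s): [1.89, 1.89, 2.39, 2.39, 3.01, 3.01, 3.01].

## Interface

Orientations are given as a rotation vector (axis times angle).
In Python, from bench import r gives the robot as it stands. The module is installed in compiled form; this text tells all that it offers.
- The arm moves only by the shell command python3 -m crank 'ROWS' [OPENING]. ROWS is text: rows parted by semicolons, each of 4 numbers parted by spaces: the shift along the tool's x, y, z scaled (see below), then the turn about the tool's z scaled (see below). In form: x y z turn; .... A call has 1 to 10 rows; each row shifts and turns the commanded pose from where the row before left it, along the tool's axes as they then stand; what a row does not reach is not made up. The controller multiplies each number of a shift by 0.03 m and each number of a turn by 6 degrees. A row lasts 1/12 s, in which the tool goes at most 41.7 mm and 7.16 degrees, less where a joint would pass 70% of its speed; a pose out of reach is approached as far as the arm can. A call with a number of a shift or a turn outside -1 to 1 is refused whole. A call with a gripper value outside its range is refused whole. OPENING is the closure in counts, from 0 (fully open) to 255 (shut), set as the call begins (- or left out, the last holds). The fingers move at their own pace and stop on an object; the grip force is fixed at half the most. Time passes only in rows, so rows that do not move let the fingers close. It gives the time, the measured TCP pose, the force, the opening and the grip force at its end, in the units of the state.
- r.read_state(): the state, without advancing time (a new reading comes with each control period).
- r.get_image(name): name is "scene" or "side" or "wrist"; returns a dict with "img" (384x512x3 uint8, red, green, blue), "fx", "fy", "cx", "cy" (pixels), "k1" (the pictures are not rectified: a ray, as slopes to the right and down, at radius r is drawn at 1 + k1 r^2 times it, then the intrinsics apply), "position" and "orientation" of the camera in the world. Camera axes: x right, y up, looking along -z (the intrinsics and any distortion apply to the point x, -y, -z); pixel columns grow to the right and rows downward; lengths in m; the calibration is good to about 2 mm. A picture is of the moment at which its call begins. There is no depth.
- r.job_done(): hands the job in; it is judged then, once.
Trained networks look in a picture, given as the dict that the camera call returned (one of the last four; its "shot" number tells which), for a name from the list of things; names that differ only in an ending like _2 or _b are one class to them, and where a whole thing is asked for, a point or a joint stands for the part that bears it (a point fixed in the world has none). Each returns a list of dicts, best first, with "conf" (0 to 1); they miss things now and then, are a little off and sometimes report something else, mostly with a low value. They report only what shows in the picture. A call takes as long as a camera call.
- r.regions_of(picture, target): "mask" (384x512 bool, what is visible of it) and "rect" ([left, top, width, height] in pixels, round what is visible of it).
The state is a dict: "clock": time; "qpos": joint angles; "qvel": joint speeds; "joint_efforts": joint torques, N m; "tcp_pos": TCP position; "ee_rot": TCP orientation; "ft_force": force on the tool from outside, world axes, zero at the start; "ft_torque": the same for the moment, N m; "width": finger opening in m; "gripper_force": force on a finger pad.
Only numpy, scipy, OpenCV 4.12 (cv2) and the standard library are available. Lean on these libraries where they do the work, as an engineer would, in place of code of your own. Each camera call takes 0.05 s, during which the arm holds its last target. There are 200 camera calls.

## Working session

There is one attempt and no reset: what is moved stays moved. The work goes in short steps, Python scripts to look and compute and a shell command to move; the robot and the scene stay as the last step left them, time stands still between calls to the robot, and variables do not carry over. Pictures are saved under pics/ and viewed, at most 15 in all, crops included, and the job is handed in when it is done.

```bash
mkdir -p pics; cat > h.py <<'E'
import numpy as np, cv2
from bench import r
from scipy.spatial.transform import Rotation as R
def rot(o):
    o=np.array(o,float)
    if o.shape==(3,3): return o
    return (R.from_rotvec(o) if o.size==3 else R.from_quat(o)).as_matrix()
def ray(p,u,v):
    K=np.array([[p['fx'],0,p['cx']],[0,p['fy'],p['cy']],[0,0,1]])
    q=cv2.undistortPoints(np.array([[[u,v]]],float),K,np.array([p['k1'],0,0,0,0.]))[0,0]
    return rot(p['orientation'])@np.array([q[0],-q[1],-1])
def at(p,u,v,z):
    d=ray(p,u,v);c=np.array(p['position']);return (c+d*(z-c[2])/d[2])
def proj(p,P):
    c=rot(p['orientation']).T@(np.array(P)-np.array(p['position']))
    x,y=c[0]/-c[2],-c[1]/-c[2];s=1+p['k1']*(x*x+y*y)
    return np.array([p['fx']*x*s+p['cx'],p['fy']*y*s+p['cy']])
H=dict(collet_s=.028,collet_m=.034,collet_l=.044,collet_xl=.056,dish_s=.007,dish_m=.007,dish_l=.007,dish_xl=.007,weight=.051,pot=.042)
W=dict(collet_s=.016,collet_m=.024,collet_l=.034,collet_xl=.046,dish_s=.046,dish_m=.054,dish_l=.066,dish_xl=.080,weight=.031,pot=.044)
def sil(p,xy,n):
    # predicted rect of cylinder
    a=np.linspace(0,2*np.pi,40);pts=np.array([proj(p,[xy[0]+W[n]/2*np.cos(t),xy[1]+W[n]/2*np.sin(t),z]) for t in a for z in (0,H[n])])
    return np.r_[pts.min(0),pts.max(0)]
E
python3 - <<'E'
from h import *
s=r.read_state();print(s['tcp_pos'],s['ee_rot'],s['clock'],s['width'])
for c in ('scene','side','wrist'):
    p=r.get_image(c);print(c,p['position'],p['orientation'],p['fx'],p['k1'],p['shot'])
    cv2.imwrite(f'pics/{c}0.png',p['img'][:,:,::-1])
    for n in H:
        for d in r.regions_of(p,n)[:2]:
            l,t,w,h=d['rect'];print(n,round(d['conf'],2),d['rect'],at(p,l+w/2,t+h/2,H[n]/2).round(3))
print(r.read_state()['clock'])
E
```

```text
[0.15259196 0.60570503 0.23065145] [-3.86614014e-01 -3.11765402e+00  1.98674225e-03] 0.0 0.08556889336661028
scene [-0.14905881 -0.44188631  0.75483189] [ 0.77111622 -0.40136809 -0.94984323] 394.52466218177176 -0.009673509284875918 1
collet_s 0.78 [366.7, 201.6, 10.6, 15.7] [ 0.625 -0.301  0.014]
collet_s 0.61 [321.4, 191.0, 2.5, 9.2] [ 0.606 -0.168  0.014]
collet_m 0.78 [366.7, 201.6, 10.6, 15.7] [ 0.622 -0.301  0.017]
collet_m 0.61 [321.4, 191.0, 2.5, 9.2] [ 0.603 -0.169  0.017]
collet_l 0.78 [366.7, 201.6, 10.6, 15.7] [ 0.616 -0.302  0.022]
collet_l 0.61 [321.4, 191.0, 2.5, 9.2] [ 0.598 -0.171  0.022]
collet_xl 0.75 [281.9, 216.4, 21.6, 25.0] [ 0.445 -0.162  0.028]
dish_s 0.81 [335.5, 242.0, 29.6, 22.8] [ 0.467 -0.306  0.003]
dish_s 0.76 [159.2, 171.1, 17.1, 11.4] [0.453 0.259 0.003]
dish_m 0.81 [335.5, 242.0, 29.6, 22.8] [ 0.467 -0.306  0.003]
dish_m 0.76 [159.2, 171.1, 17.1, 11.4] [0.453 0.259 0.003]
dish_l 0.81 [335.5, 242.0, 29.6, 22.8] [ 0.467 -0.306  0.003]
dish_l 0.76 [159.2, 171.1, 17.1, 11.4] [0.453 0.259 0.003]
dish_xl 0.94 [228.5, 200.6, 32.5, 20.2] [ 0.455 -0.012  0.00
[... 693 characters left out ...]
9.9, 297.0, 26.5, 21.5] [0.446 0.267 0.003]
dish_m 0.81 [201.5, 238.4, 20.5, 16.0] [0.605 0.143 0.003]
dish_l 0.89 [249.9, 297.0, 26.5, 21.5] [0.446 0.267 0.003]
dish_l 0.81 [201.5, 238.4, 20.5, 16.0] [0.605 0.143 0.003]
dish_xl 0.84 [269.9, 203.0, 35.6, 26.3] [ 0.464 -0.008  0.003]
weight 0.81 [272.4, 238.7, 13.7, 20.1] [0.452 0.123 0.025]
pot 0.72 [223.1, 190.0, 19.6, 20.0] [ 0.606 -0.005  0.021]
wrist [0.07751722 0.62414057 0.37376731] [-0.26207649 -0.20423141  1.3132999 ] 301.4793863760335 -0.07848871767564206 3
dish_s 0.72 [89.0, 363.7, 22.1, 20.0] [0.435 0.263 0.004]
dish_m 0.72 [89.0, 363.7, 22.1, 20.0] [0.435 0.263 0.004]
dish_l 0.72 [89.0, 363.7, 22.1, 20.0] [0.435 0.263 0.004]
1.65
```

```bash
python3 - <<'E'
import cv2
for c,(x,y,w,h) in dict(scene=(130,140,270,150),side=(170,90,200,240)).items():
    i=cv2.imread(f'pics/{c}0.png')[y:y+h,x:x+w]
    k=min(800/w,600/h);cv2.imwrite(f'pics/{c}0c.png',cv2.resize(i,None,fx=int(k*10)/10,fy=int(k*10)/10,interpolation=cv2.INTER_CUBIC));print(c,int(k*10)/10)
E
```

```text
scene 2.9
side 2.5
```

View pics/scene0c.png

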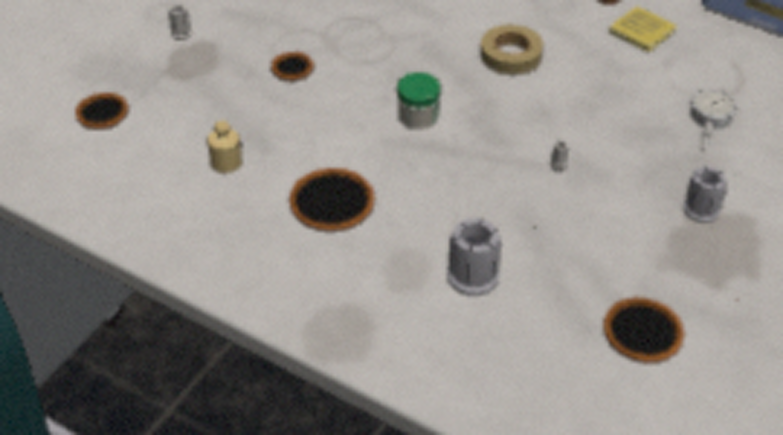

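View pics/side0c.png

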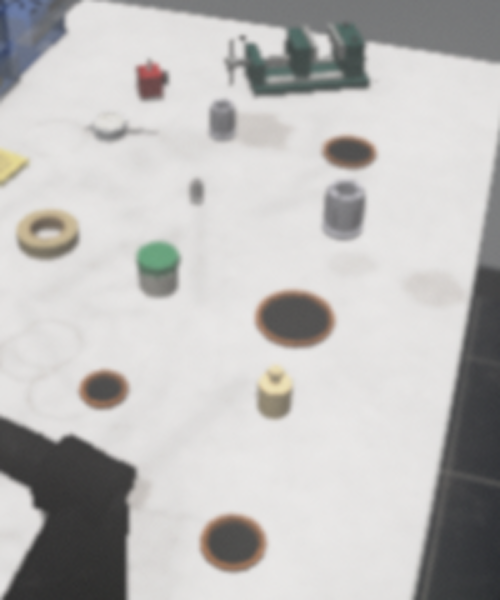

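The scene crop shows XL at pixel (293,229), L at (373,207), S at (323,194) and M at (192,148). The dishes are: XL (244,209), S (231,163), M (165,178), L (352,253). The networks confuse sizes, so I'll tell them apart by position. In the side view M is hidden behind the arm. I'll move to mid-scene and look again.

```bash
python3 -m crank '-.8 -.95 0 0;-.8 -.95 0 0;-.8 -.95 0 0;-.8 -.95 0 0;-.8 -.95 0 0;-.8 -.95 0 0;-.8 -.95 0 0;-.8 -.95 0 0;-.8 -.95 0 0;-.8 -.95 0 0'; python3 -m crank '-.8 -.95 0 0;-.8 -.95 0 0;-.8 -.95 0 0;-.8 -.95 0 0;-.8 -.95 0 0;0 0 0 0;0 0 0 0;0 0 0 0'
cat >> h.py <<'E'
S0={'scene':dict(collet_m=(191.7,147.6),collet_s=(323,194),collet_l=(373,207),collet_xl=(293,228.6),dish_xl=(244.5,208.6),dish_s=(231,162.8),dish_m=(165,178),dish_l=(352,253.4))}
def go(xy,z):
    s=r.read_state();d=np.r_[xy,z]-s['tcp_pos'];u=rot(s['ee_rot']).T@d/.03
    print('clock',round(s['clock'],2),'tcp',np.round(s['tcp_pos'],4),'width',round(s['width'],4),'UNITS x y z',u.round(2))
E
python3 - <<'E'
from h import *
for c in ('scene','side','wrist'):
    p=r.get_image(c);cv2.imwrite(f'pics/{c}1.png',p['img'][:,:,::-1])
    if c=='scene':
        for n,(u,v) in S0['scene'].items(): print(n,at(p,u,v,H[n]/2).round(3))
    print(c,p['position'])
    for n in ('collet_s','collet_xl','dish_s','dish_xl'):
        for d in r.regions_of(p,n): 
            if d['conf']<.4: continue
            l,t,w,h=d['rect'];print(' ',n,round(d['conf'],2),np.round(d['rect']),at(p,l+w/2,t+h/2,H[n]/2).round(3))
E
```

```text
clock: 2.48
tcp_pos: [0.3162, 0.2694, 0.2315]
ee_rot: [0.387, 3.117, 0.001]
ft_force: [1.1, 0.6, -0.1]
width: 0.0854
gripper_force: 0.0
clock: 3.15
tcp_pos: [0.3972, 0.1039, 0.2313]
ee_rot: [0.387, 3.118, 0.0]
ft_force: [0.1, 1.0, -0.1]
width: 0.0857
gripper_force: 0.0
collet_m [0.59  0.277 0.017]
collet_s [ 0.612 -0.166  0.014]
collet_l [ 0.626 -0.301  0.022]
collet_xl [ 0.446 -0.162  0.028]
dish_xl [ 0.461 -0.007  0.004]
dish_s [0.604 0.137 0.003]
dish_m [0.445 0.262 0.003]
dish_l [ 0.47  -0.31   0.003]
scene [-0.14905881 -0.44188631  0.75483189]
  collet_s 0.65 [366. 201.  14.  16.] [ 0.626 -0.303  0.014]
  collet_s 0.56 [319. 190.   5.   8.] [ 0.609 -0.165  0.014]
  collet_s 0.47 [188. 143.   6.  14.] [0.582 0.275 0.014]
  collet_xl 0.79 [283. 215.  19.  26.] [ 0.448 -0.16   0.028]
  dish_s 0.66 [334. 241.  31.  24.] [ 0.468 -0.305  0.003]
  dish_s 0.58 [221. 160.  16.   7.] [0.599 0.141 0.003]
  dish_s 0.48 [158. 174.  17.  11.] [0.443 0.256 0.003]
  dish_xl 0.87 [230. 200.  27.  22.] [ 0.454 -0.01   0.003]
  dish_xl 0.42 [156. 170.  20.  15.] [0.449 0.262 0.003]
side [0.31996927 0.7380524  0.70978632]
  collet_s 0.55 [256. 130.   7.  15.] [ 0.631 -0.317  0.014]
  dish_s 0.8 [202. 237.  20.  17.] [0.604 0.139 0.004]
  dish_s 0.64 [249. 298.  28.  22.] [0.446 0.269 0.003]
  dish_xl 0.55 [271. 204.  35.  29.] [ 0.461 -0.002  0.003]
wrist [0.32211413 0.12177842 0.37381497]
  collet_s 0.83 [402. 260.  23.  25.] [0.597 0.282 0.014]
  collet_xl 0.77 [ 49. 231.  50.  46.] [ 0.449 -0.159  0.028]
  dish_s 0.97 [367. 150.  38.  42.] [0.445 0.263 0.004]
  dish_s 0.77 [300. 285.  31.  23.] [0.607 0.141 0.004]
  dish_s 0.66 [  0. 255.  27.  40.] [ 0.47  -0.292  0.004]
  dish_xl 0.82 [162. 204.  58.  54.] [ 0.463 -0.003  0.004]
```

View pics/wrist1.png

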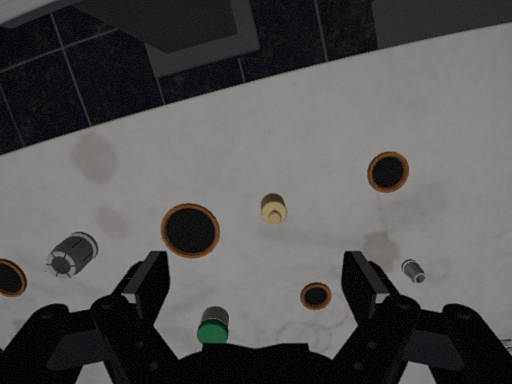

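The wrist view confirms the four dishes at M (388,171), S (316,295), XL (190,230) and L (partly visible at 10,278). XL collet is at (72,256) and M collet at (413,270). Next I'll hover near collet_s.

```bash
python3 -m crank '-.78 -.79 .3 0;-.78 -.79 .3 0;-.78 -.79 .3 0;-.78 -.79 .3 0;-.78 -.79 .3 0;-.78 -.79 .3 0;-.78 -.79 .3 0;-.78 -.79 .3 0;-.78 -.79 .3 0;0 0 0 0' | head -2
cat >> h.py <<'E'
def look(names,tag,conf=.3):
    p=r.get_image('wrist');cv2.imwrite(f'pics/{tag}.png',p['img'][:,:,::-1])
    for n in names:
        for d in r.regions_of(p,n):
            if d['conf']<conf: continue
            l,t,w,h=d['rect'];x=at(p,l+w/2,t+h/2,H[n]/2)
            for _ in range(5):
                q=sil(p,x,n);e=np.array([l+w/2,t+h/2])-(q[:2]+q[2:])/2
                a=(q[:2]+q[2:])/2;x=x+at(p,*(a+e),H[n]/2)-at(p,*a,H[n]/2)
            print(n,round(d['conf'],2),'xy',x[:2].round(4),'rect',np.round([l,t,w,h]),'pred wh',(q[2:]-q[:2]).round(),'tcp px',proj(p,np.r_[r.read_state()['tcp_pos'][:2],.01]).round())
E
python3 - <<'E'
from h import *
look(['collet_s','collet_l','collet_xl','dish_l'],'w2')
go((.611,-.166),.1)
E
```

```text
clock: 4.73
tcp_pos: [0.5502, -0.1603, 0.1487]
collet_s 0.56 xy [ 0.617  -0.1642] rect [261. 235.  17.  24.] pred wh [17. 27.] tcp px [260. 182.]
collet_l 0.56 xy [ 0.6119 -0.1639] rect [261. 235.  17.  24.] pred wh [37. 51.] tcp px [262. 182.]
collet_xl 0.57 xy [ 0.4502 -0.1581] rect [196.  43.  60.  59.] pred wh [62. 66.] tcp px [263. 182.]
dish_l 0.61 xy [ 0.4711 -0.3073] rect [ 54. 107.  72.  70.] pred wh [68. 69.] tcp px [263. 182.]
clock 4.98 tcp [ 0.5494 -0.1537  0.1505] width 0.0855 UNITS x y z [-2.09  0.1   1.68]
```

View pics/w2.png

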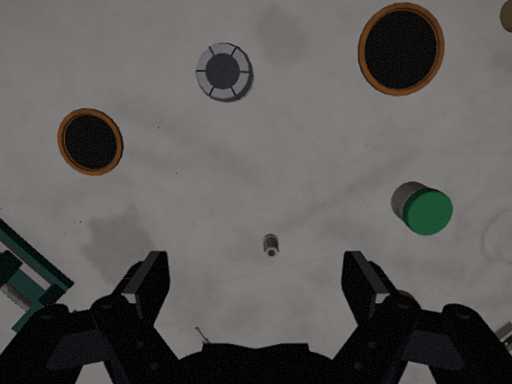

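```bash
python3 -m crank '-.74 .06 .6 0;-.74 .06 .6 0;-.74 .06 .6 0;0 0 .6 0;0 0 .6 0;0 0 .6 0;0 0 .6 0;0 0 .3 0;0 0 0 0;0 0 0 0' | head -4
python3 - <<'E'
from h import *
go((.615,-.165),.007)
look(['collet_s'],'w3',.2)
E
```

```text
clock: 5.82
tcp_pos: [0.6155, -0.1653, 0.0159]
ee_rot: [0.386, 3.118, 0.0]
ft_force: [1.0, 0.4, -0.7]
clock 5.82 tcp [ 0.6155 -0.1653  0.0159] width 0.0856 UNITS x y z [0.02 0.01 0.3 ]
collet_s 0.86 xy [ 0.6299 -0.3032] rect [  0. 282.  88.  74.] pred wh [52. 51.] tcp px [256. 249.]
collet_s 0.68 xy [ 0.6155 -0.1624] rect [248. 228.  29.  49.] pred wh [32. 52.] tcp px [256. 249.]
```

View pics/w3.png

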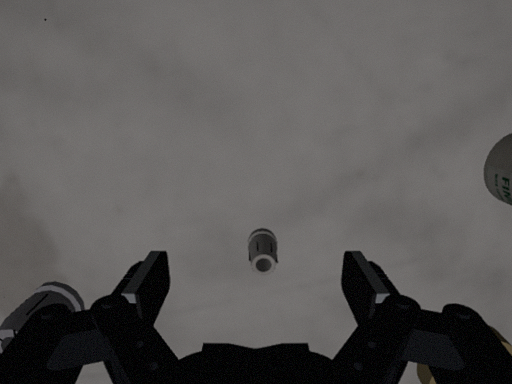

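Collet_s stands between the pads, spanning (248–277, 228–277). I'll lower 9 mm and close.

```bash
python3 -m crank '0 0 .15 0;0 0 .15 0;0 0 0 0' | head -2;  python3 -m crank '0 0 0 0;0 0 0 0;0 0 0 0;0 0 0 0;0 0 0 0;0 0 0 0;0 0 0 0;0 0 0 0;0 0 0 0;0 0 0 0' 255
```

```text
clock: 6.17
tcp_pos: [0.6151, -0.1656, 0.0058]
clock: 7.0
tcp_pos: [0.6155, -0.1657, 0.0066]
ee_rot: [0.387, 3.117, 0.0]
ft_force: [-1.4, 2.2, 5.5]
width: 0.0122
gripper_force: 58.6
```

```bash
python3 -m crank '0 0 -.5 0;0 0 -.9 0;0 0 -.9 0;0 0 -.5 0;.1 .5 0 0;.27 .9 0 0;.27 .9 0 0;.27 .9 0 0;.27 .9 0 0;.27 .9 0 0' | grep -v rot;  python3 -m crank '.27 .9 0 0;.27 .9 0 0;.27 .9 0 0;.27 .9 0 0;.27 .9 0 0;.2 .6 0 0;.1 .5 0 0;0 0 0 0;0 0 0 0;0 0 0 0'
python3 - <<'E'
from h import *
go((.606,.140),.0115)
look(['collet_s','dish_s','collet_m'],'w4',.2)
E
```

```text
clock: 7.83
tcp_pos: [0.6097, -0.0085, 0.0914]
ft_force: [1.0, -0.4, -1.3]
width: 0.0121
gripper_force: 58.6
clock: 8.67
tcp_pos: [0.6031, 0.164, 0.0907]
ee_rot: [0.389, 3.117, -0.001]
ft_force: [0.5, 0.2, -0.3]
width: 0.0121
gripper_force: 58.6
clock 8.67 tcp [0.6031 0.164  0.0907] width 0.0121 UNITS x y z [-0.29 -0.75  2.64]
collet_s 0.78 xy [0.6504 0.1524] rect [246. 238.  22.  48.] pred wh [21. 34.] tcp px [256. 204.]
dish_s 0.85 xy [0.6076 0.1424] rect [205. 185.  54.  53.] pred wh [57. 56.] tcp px [256. 204.]
collet_m 0.78 xy [0.6483 0.1529] rect [246. 238.  22.  48.] pred wh [32. 47.] tcp px [256. 203.]
```

View pics/w4.png

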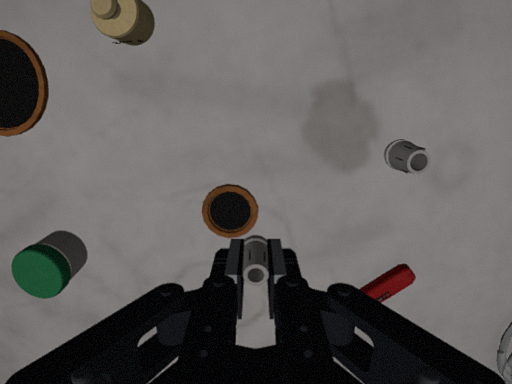

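Dish_s rim is at (202–258, 184–238), which puts its centre at (0.607, 0.1415). I'll shift there and lower.

```bash
python3 -m crank '-.15 -.35 .3 0;-.16 -.34 .5 0;0 0 .6 0;0 0 .6 0;0 0 .4 0;0 0 .2 0;0 0 .05 0;0 0 0 0;0 0 0 0;0 0 0 0'
python3 - <<'E'
from h import *
go((.607,.1415),.0105)
E
```

```text
clock: 9.7
tcp_pos: [0.6073, 0.1431, 0.0116]
ee_rot: [0.386, 3.117, 0.001]
ft_force: [-1.0, 1.0, -0.5]
width: 0.0118
gripper_force: 58.6
clock 9.7 tcp [0.6073 0.1431 0.0116] width 0.0118 UNITS x y z [-0.   -0.05  0.04]
```

```bash
python3 -m crank '0 0 .06 0;0 0 0 0;0 0 0 0' | grep -E 'pos|force'; python3 -m crank '0 0 0 0;0 0 0 0;0 0 0 0;0 0 0 0;0 0 0 0;0 0 0 0' 150;python3 -m crank '0 0 -.2 0;0 0 -.5 0;0 0 -.8 0;0 0 -.8 0;0 0 -.8 0;0 0 0 0;0 0 0 0' 0
python3 - <<'E'
from h import *
go((.59,.28),.1)
look(['collet_s','dish_s','collet_m'],'w5',.2)
E
```

```text
tcp_pos: [0.6073, 0.1432, 0.0096]
ft_force: [0.2, 0.4, 4.2]
gripper_force: 59.4
clock: 10.45
tcp_pos: [0.6068, 0.1429, 0.009]
ee_rot: [-0.387, -3.118, 0.0]
ft_force: [0.7, 0.5, 1.3]
width: 0.0353
gripper_force: 0.0
clock: 11.03
tcp_pos: [0.6077, 0.1432, 0.1044]
ee_rot: [0.386, 3.115, 0.002]
ft_force: [-0.5, 0.5, -1.1]
width: 0.0854
gripper_force: 0.0
clock 11.03 tcp [0.6077 0.1432 0.1044] width 0.0854 UNITS x y z [1.69 4.28 0.15]
collet_s 0.95 xy [0.5925 0.2826] rect [401. 126.  46.  30.] pred wh [38. 25.] tcp px [255. 197.]
collet_s 0.82 xy [0.6083 0.1416] rect [246. 187.  16.  28.] pred wh [21. 30.] tcp px [255. 197.]
dish_s 0.78 xy [0.6072 0.1404] rect [226. 169.  53.  52.] pred wh [55. 54.] tcp px [255. 197.]
collet_m 0.95 xy [0.5913 0.2805] rect [401. 126.  46.  30.] pred wh [52. 37.] tcp px [255. 197.]
collet_m 0.82 xy [0.6069 0.1419] rect [246. 187.  16.  28.] pred wh [32. 42.] tcp px [255. 197.]
```

View pics/w5.png

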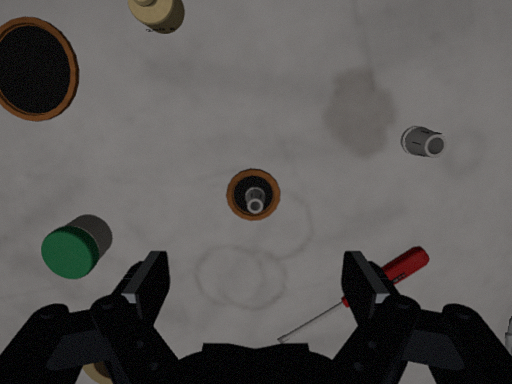

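Collet_s stands centred in dish_s at (254,197). Collet_m is at (424,141), i.e. (0.5915, 0.281).

```bash
python3 -m crank '.3 .8 0 0;.35 .9 0 0;.35 .9 0 0;.35 .9 0 0;.29 .8 0 0;0 0 .3 0;0 0 .7 0;0 0 .7 0;0 0 .5 0;0 0 0 0' | grep pos
python3 -m crank '0 0 0 0;0 0 0 0' | grep pos
python3 - <<'E'
from h import *
go((.5915,.281),.010)
look(['collet_m'],'w6',.2)
E
```

```text
tcp_pos: [0.5888, 0.2789, 0.0324]
tcp_pos: [0.5912, 0.2799, 0.0368]
clock 12.23 tcp [0.5912 0.2799 0.0368] width 0.0854 UNITS x y z [-0.    0.04  0.89]
collet_m 0.68 xy [0.5945 0.2813] rect [242. 218.  37.  52.] pred wh [44. 62.] tcp px [257. 232.]
collet_m 0.56 xy [0.6025 0.1485] rect [ 51. 284.  31.  24.] pred wh [63. 61.] tcp px [257. 232.]
```

```bash
python3 -m crank '-.06 .04 .3 0;0 0 .4 0;0 0 .19 0;0 0 0 0;0 0 0 0' | grep pos;  python3 -m crank '0 0 0 0;0 0 0 0;0 0 0 0;0 0 0 0;0 0 0 0;0 0 0 0;0 0 0 0;0 0 0 0;0 0 0 0' 255 | grep -v rot
python3 - <<'E'
from h import *
go((.446,.263),.1)
E
```

```text
tcp_pos: [0.5923, 0.2805, 0.0086]
clock: 13.5
tcp_pos: [0.5928, 0.2808, 0.0097]
ft_force: [-1.9, 0.1, 5.5]
width: 0.0181
gripper_force: 58.5
clock 13.5 tcp [0.5928 0.2808 0.0097] width 0.0181 UNITS x y z [ 4.6  -1.77 -3.01]
```

```bash
python3 -m crank '0 0 -.5 0;0 0 -.9 0;0 0 -.9 0;0 0 -.5 0;.4 -.2 0 0;.8 -.3 0 0;.9 -.35 0 0;.9 -.35 0 0;.9 -.35 0 0;.7 -.22 0 0' | grep pos;  python3 -m crank '0 0 0 0;0 0 0 0;0 0 0 0' | grep -v rot
python3 - <<'E'
from h import *
look(['dish_m'],'w7',.2)
go((.446,.263),.0135)
E
```

```text
tcp_pos: [0.4437, 0.2625, 0.0936]
clock: 14.58
tcp_pos: [0.4465, 0.2633, 0.0939]
ft_force: [0.3, -0.2, -0.3]
width: 0.0184
gripper_force: 58.6
dish_m 0.87 xy [0.4452 0.2662] rect [226. 165.  65.  64.] pred wh [67. 66.] tcp px [256. 203.]
dish_m 0.59 xy [0.5964 0.1301] rect [155. 352.  21.  22.] pred wh [54. 44.] tcp px [256. 203.]
clock 14.68 tcp [0.4467 0.263  0.0935] width 0.0183 UNITS x y z [ 0.02 -0.01  2.67]
```

```bash
python3 -m crank '.03 .05 .3 0;0 0 .6 0;0 0 .7 0;0 0 .6 0;0 0 .3 0;0 0 .17 0;0 0 0 0;0 0 0 0;0 0 0 0' | grep -E 'pos|force'
python3 - <<'E'
from h import *
go((.446,.2645),.0125)
E
```

```text
tcp_pos: [0.4458, 0.2648, 0.0134]
ft_force: [0.5, 0.3, 0.4]
gripper_force: 59.1
clock 15.43 tcp [0.4458 0.2648 0.0134] width 0.0183 UNITS x y z [-0.01 -0.01  0.03]
```

```bash
python3 -m crank '0 0 .03 0;0 0 0 0;0 0 0 0' | grep -E 'pos|ft'; python3 -m crank '0 0 0 0;0 0 0 0;0 0 0 0;0 0 0 0;0 0 0 0;0 0 0 0' 130|grep -E 'pos|width';python3 -m crank '0 0 -.2 0;0 0 -.5 0;0 0 -.8 0;0 0 -.8 0;0 0 -.8 0;0 0 0 0;0 0 0 0' 0 | grep pos
python3 - <<'E'
from h import *
look(['dish_m','collet_m'],'w8',.2)
go((.57,-.29),.13)
E
```

```text
tcp_pos: [0.4457, 0.2649, 0.0126]
ft_force: [-1.0, -0.4, 4.2]
tcp_pos: [0.4454, 0.2647, 0.0123]
width: 0.0418
tcp_pos: [0.4458, 0.2652, 0.1066]
dish_m 0.65 xy [0.4471 0.2661] rect [226. 165.  62.  60.] pred wh [64. 63.] tcp px [255. 197.]
dish_m 0.62 xy [0.5914 0.1513] rect [171. 344.  27.   8.] pred wh [52. 44.] tcp px [255. 197.]
clock 16.92 tcp [0.4449 0.2645 0.1047] width 0.085 UNITS x y z [ -8.56 -16.91  -0.83]
```

View pics/w8.png

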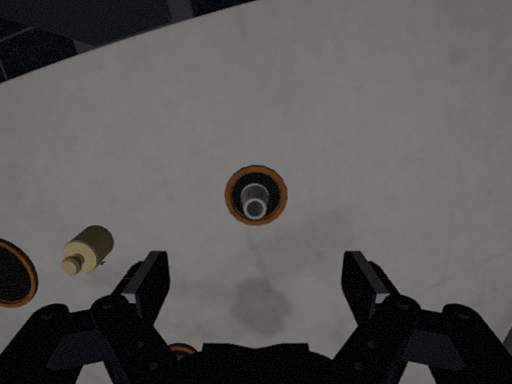

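Collet_m stands centred in dish_m at (255,198). Now to collet_l.

```bash
python3 -m crank '-.2 -.4 -.2 0;-.4 -.8 -.2 0;-.48 -.95 -.2 0;-.48 -.95 -.2 0;-.48 -.95 0 0;-.48 -.95 0 0;-.48 -.95 0 0;-.48 -.95 0 0;-.48 -.95 0 0;-.48 -.95 0 0' | grep pos;python3 -m crank '-.48 -.95 0 0;-.48 -.95 0 0;-.48 -.95 0 0;-.48 -.95 0 0;-.48 -.95 0 0;-.48 -.95 0 0;-.48 -.95 0 0;-.48 -.95 0 0;-.48 -.95 0 0' | grep pos; python3 -m crank '0 0 0 0;0 0 0 0;0 0 0 0' | grep pos
python3 - <<'E'
from h import *
look(['dish_l','collet_l'],'w9',.2)
go((.628,-.305),.014)
E
```

```text
tcp_pos: [0.5096, -0.0262, 0.129]
tcp_pos: [0.5722, -0.3065, 0.1287]
tcp_pos: [0.5723, -0.3043, 0.1287]
dish_l 0.9 xy [ 0.4714 -0.3069] rect [183.  34.  80.  82.] pred wh [80. 83.] tcp px [257. 190.]
collet_l 0.69 xy [ 0.6284 -0.2979] rect [259. 225.  40.  51.] pred wh [40. 55.] tcp px [257. 191.]
clock 18.9 tcp [ 0.5731 -0.3031  0.1292] width 0.0853 UNITS x y z [-1.79  0.38  3.84]
```

View pics/w9.png

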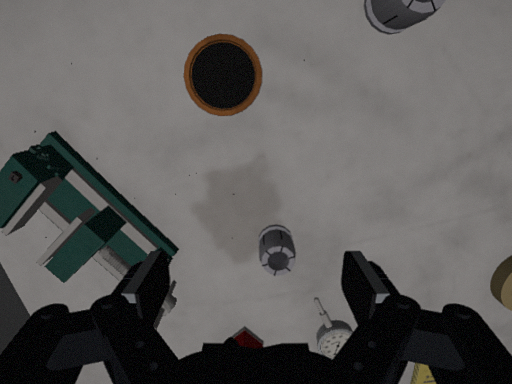

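Collet_l is at (277,250), with the vise to its left and the dial indicator to its lower right, both clear of the fingers. I'll narrow the opening a bit and descend.

```bash
python3 -m crank '-.4 .1 0 0;-.5 .2 0 0;-.5 .2 0 0;-.34 .08 .2 0;0 0 .6 0;0 0 .8 0;0 0 .8 0;0 0 .3 0;0 0 0 0;0 0 0 0' 70 | grep -v rot
python3 - <<'E'
from h import *
look(['collet_l'],'w10',.2)
go((.628,-.299),.014)
E
```

```text
clock: 19.73
tcp_pos: [0.6279, -0.3001, 0.0487]
ft_force: [0.4, 0.4, 0.4]
width: 0.0617
gripper_force: 0.0
collet_l 0.61 xy [ 0.6275 -0.2979] rect [230. 196.  62.  76.] pred wh [62. 81.] tcp px [256. 226.]
clock 19.83 tcp [ 0.6286 -0.3005  0.0499] width 0.0618 UNITS x y z [0.03 0.05 1.2 ]
```

View pics/w10.png

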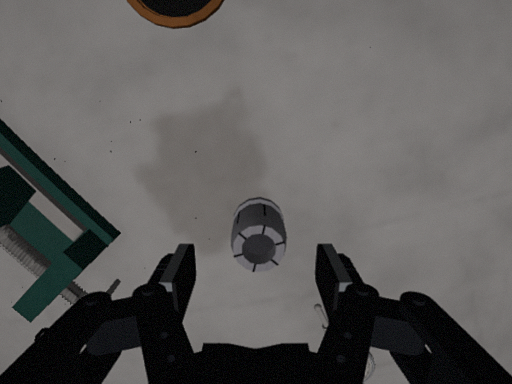

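The collet is centred between the pads at (258,235), and the vise handle at (110,290) is about 90 mm away. Descending and gripping.

```bash
python3 -m crank '.03 .05 .3 0;0 0 .5 0;0 0 .37 0;0 0 0 0;0 0 0 0' | grep -E 'pos|ft';  python3 -m crank '0 0 0 0;0 0 0 0;0 0 0 0;0 0 0 0;0 0 0 0;0 0 0 0;0 0 0 0' 255 | grep -v rot
python3 - <<'E'
from h import *
go((.471,-.307),.1)
E
```

```text
tcp_pos: [0.6268, -0.2983, 0.0121]
ft_force: [-0.4, 0.5, 0.8]
clock: 20.83
tcp_pos: [0.6279, -0.2988, 0.0141]
ft_force: [-0.6, 0.0, 6.2]
width: 0.0308
gripper_force: 60.0
clock 20.83 tcp [ 0.6279 -0.2988  0.0141] width 0.0308 UNITS x y z [ 5.   -1.54 -2.87]
```

```bash
python3 -m crank '0 0 -.5 0;0 0 -.9 0;0 0 -.9 0;0 0 -.5 0;.4 -.1 0 0;.8 -.24 0 0;.95 -.3 0 0;.95 -.3 0 0;.95 -.3 0 0;.95 -.3 0 0' | grep pos;  python3 -m crank '0 0 0 0;0 0 0 0;0 0 0 0' | grep -v rot
python3 - <<'E'
from h import *
look(['dish_l'],'w11',.2)
go((.471,-.307),.0175)
E
```

```text
tcp_pos: [0.4692, -0.3064, 0.0977]
clock: 21.92
tcp_pos: [0.4713, -0.3065, 0.0978]
ft_force: [0.8, 0.4, -0.7]
width: 0.0306
gripper_force: 59.6
dish_l 0.8 xy [ 0.4662 -0.3071] rect [214. 156.  80.  72.] pred wh [81. 79.] tcp px [256. 201.]
clock 22.02 tcp [ 0.4715 -0.3064  0.0974] width 0.031 UNITS x y z [ 0.01 -0.02  2.66]
```

```bash
python3 -m crank '0 0 .3 0;0 0 .6 0;0 0 .7 0;0 0 .6 0;0 0 .3 0;0 0 .16 0;0 0 0 0;0 0 0 0;0 0 0 0' | grep -E 'pos|ft'
python3 -m crank '0 0 .03 0;0 0 0 0;0 0 0 0' | grep -E 'pos|ft'
```

```text
tcp_pos: [0.471, -0.3067, 0.0176]
ft_force: [0.1, 0.5, -1.3]
tcp_pos: [0.471, -0.3067, 0.0169]
ft_force: [-1.3, 0.4, 4.7]
```

```bash
python3 -m crank '0 0 0 0;0 0 0 0;0 0 0 0;0 0 0 0;0 0 0 0;0 0 0 0' 90|grep -E 'pos|width';python3 -m crank '0 0 -.2 0;0 0 -.5 0;0 0 -.8 0;0 0 -.8 0;0 0 -.8 0;0 0 0 0;0 0 0 0' 0 | grep pos
python3 - <<'E'
from h import *
look(['dish_l','collet_xl','collet_l'],'w12',.2)
go((.449,-.159),.11)
E
```

```text
tcp_pos: [0.4706, -0.3066, 0.0165]
width: 0.0553
tcp_pos: [0.4713, -0.3068, 0.1109]
dish_l 0.82 xy [ 0.4692 -0.3077] rect [214. 155.  81.  71.] pred wh [77. 75.] tcp px [256. 195.]
collet_xl 0.82 xy [ 0.4468 -0.1605] rect [395.  98.  91.  65.] pred wh [99. 69.] tcp px [256. 194.]
collet_l 0.95 xy [ 0.4725 -0.3058] rect [237. 175.  42.  56.] pred wh [46. 57.] tcp px [256. 194.]
clock 24.3 tcp [ 0.4703 -0.3063  0.1088] width 0.0854 UNITS x y z [ 1.89  4.59 -0.04]
```

View pics/w12.png

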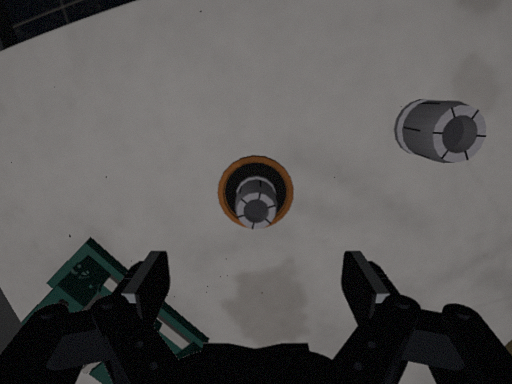

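Collet_l stands in dish_l at (256,195). XL is at (440,131).

```bash
python3 -m crank '.25 .5 0 0;.35 .85 0 0;.35 .85 0 0;.35 .85 0 0;.35 .85 0 0;.3 .65 0 0;0 0 .3 0;0 0 .6 0;0 0 .4 0;0 0 0 0' | grep pos
python3 -m crank '0 0 0 0;0 0 0 0' | grep pos
python3 - <<'E'
from h import *
look(['collet_xl'],'w13',.2)
go((.4475,-.160),.018)
E
```

```text
tcp_pos: [0.4459, -0.16, 0.0682]
tcp_pos: [0.4473, -0.1606, 0.0708]
collet_xl 0.91 xy [ 0.4478 -0.1592] rect [222. 183.  74.  88.] pred wh [80. 97.] tcp px [257. 213.]
clock 25.4 tcp [ 0.4475 -0.1604  0.071 ] width 0.0856 UNITS x y z [0.01 0.01 1.77]
```

View pics/w13.png

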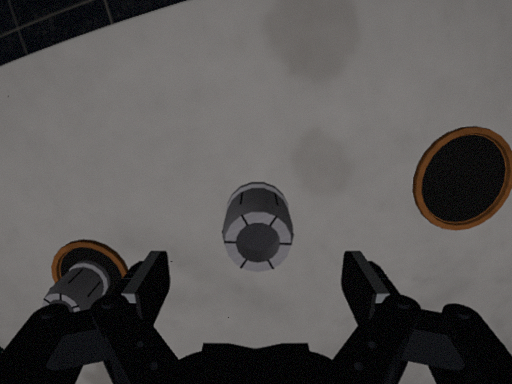

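XL is centred between the pads at (258,227). I'll descend and grip.

```bash
python3 -m crank '0 0 .3 0;0 0 .6 0;0 0 .6 0;0 0 .27 0;0 0 0 0;0 0 0 0' | grep -E 'pos|ft';  python3 -m crank '0 0 0 0;0 0 0 0;0 0 0 0;0 0 0 0;0 0 0 0;0 0 0 0;0 0 0 0' 255 | grep -v rot
python3 - <<'E'
from h import *
go((.4615,-.005),.1)
E
```

```text
tcp_pos: [0.4471, -0.1602, 0.0175]
ft_force: [0.1, -0.0, -0.1]
clock: 26.48
tcp_pos: [0.4477, -0.1599, 0.0182]
ft_force: [-3.8, 1.8, 16.5]
width: 0.0423
gripper_force: 58.8
clock 26.48 tcp [ 0.4477 -0.1599  0.0182] width 0.0423 UNITS x y z [ 0.81  5.12 -2.72]
```

```bash
python3 -m crank '0 0 -.5 0;0 0 -.9 0;0 0 -.9 0;0 0 -.4 0;.1 .5 0 0;.15 .9 0 0;.15 .95 0 0;.15 .95 0 0;.15 .95 0 0;.11 .87 0 0' | grep pos;  python3 -m crank '0 0 0 0;0 0 0 0;0 0 0 0' | grep -v rot
python3 - <<'E'
from h import *
look(['dish_xl'],'w14',.2)
go((.4615,-.004),.0215)
E
```

```text
tcp_pos: [0.4609, -0.0031, 0.0982]
clock: 27.57
tcp_pos: [0.461, -0.0053, 0.0983]
ft_force: [0.3, -0.6, -3.3]
width: 0.0423
gripper_force: 63.1
dish_xl 0.8 xy [ 0.456  -0.0026] rect [208. 152.  99.  76.] pred wh [98. 95.] tcp px [255. 201.]
clock 27.67 tcp [ 0.4611 -0.0059  0.0983] width 0.0422 UNITS x y z [0.   0.07 2.56]
```

View pics/w14.png

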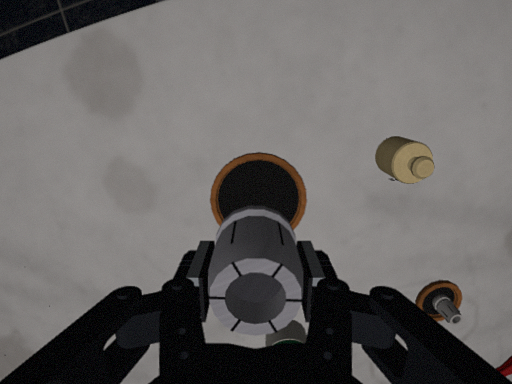

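The dish_xl rim is at x 211–307 with its top at 153, so the collet is nearly centred over it. Lowering.

```bash
python3 -m crank '0 .08 .3 0;0 0 .6 0;0 0 .7 0;0 0 .6 0;0 0 .2 0;0 0 .14 0;0 0 0 0;0 0 0 0;0 0 0 0' | grep -E 'pos|ft'
python3 -m crank '0 0 .04 0;0 0 0 0;0 0 0 0' | grep -E 'pos|ft'
```

```text
tcp_pos: [0.4622, -0.0029, 0.0227]
ft_force: [-0.5, 1.0, -2.6]
tcp_pos: [0.4622, -0.0027, 0.0213]
ft_force: [0.7, 0.3, 1.1]
```

```bash
python3 -m crank '0 0 .02 0;0 0 0 0;0 0 0 0' | grep -E 'pos|ft'; python3 -m crank '0 0 0 0;0 0 0 0;0 0 0 0;0 0 0 0;0 0 0 0;0 0 0 0' 55|grep -E 'pos|width';python3 -m crank '0 0 -.2 0;0 0 -.5 0;0 0 -.8 0;0 0 -.9 0;0 0 -.9 0;0 0 -.9 0;0 0 -.9 0;0 0 -.5 0;0 0 0 0;0 0 0 0' 0 | grep pos
python3 - <<'E'
from h import *
look(['dish_xl','collet_xl','weight','pot'],'w15',.4)
p=r.get_image('scene');cv2.imwrite('pics/s15.png',cv2.resize(p['img'][140:290,130:400,::-1],None,fx=2.9,fy=2.9,interpolation=cv2.INTER_CUBIC))
E
```

```text
tcp_pos: [0.4623, -0.0027, 0.0212]
ft_force: [-5.8, -0.1, 22.7]
tcp_pos: [0.4618, -0.0027, 0.0204]
width: 0.0671
tcp_pos: [0.462, -0.0025, 0.1891]
dish_xl 0.9 xy [ 0.4633 -0.0029] rect [220. 137.  71.  72.] pred wh [72. 71.] tcp px [255. 174.]
collet_xl 0.81 xy [ 0.4633 -0.001 ] rect [236. 154.  44.  53.] pred wh [48. 57.] tcp px [255. 173.]
weight 0.89 xy [0.4511 0.1067] rect [339. 125.  40.  36.] pred wh [46. 37.] tcp px [255. 174.]
pot 0.68 xy [ 0.6104 -0.0106] rect [262. 268.  35.  51.] pred wh [39. 51.] tcp px [255. 174.]
```

View pics/w15.png

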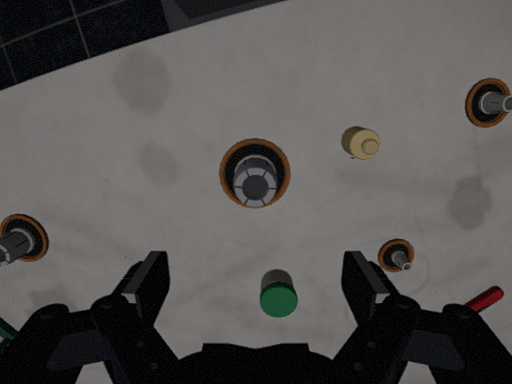

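View pics/s15.png

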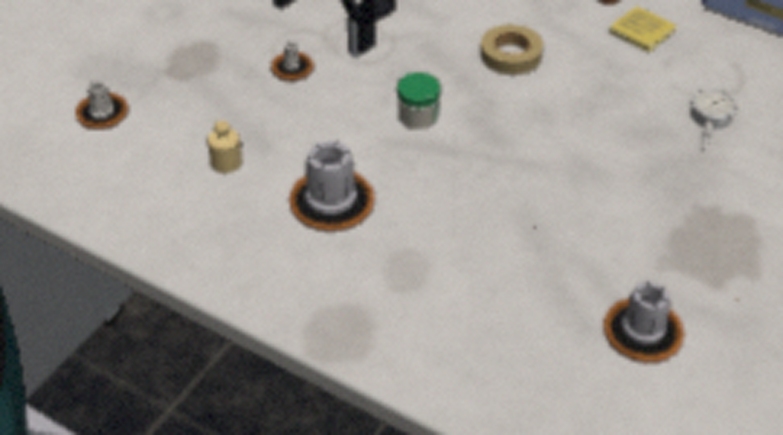

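All four collets stand upright and centred in their dishes. In the scene crop they are at S (292,58), M (100,100), L (647,315) and XL (331,180). The weight and pot haven't moved.

```bash
python3 -c "
from bench import r
print(r.read_state()['clock'],r.job_done())"
```

```text
the job is handed in; nothing more can be done
30.55 None
```

All four collets are standing upright in the dishes of their own size, the weight and pot are where they were, and I handed the job in at 30.6 s; no verdict was returned.

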